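# Tamp the choke bin level

## Robot

A 7-joint arm with a two-finger parallel gripper is mounted at the origin on the work surface. World frame = base frame: x ahead of the robot, y to its left, z up, the work surface at z = 0. Lengths are in m, angles in rad, forces in N, time in s.
With the tool pointing down it reaches from about 0.4 to 0.85 m from the base axis. Payload 4.5 kg.
Tool frame: the origin (TCP) lies at the very end of the fingers, on their centre line; the grasp point (between the pads) lies 19 mm behind it (r.pinch_z is the distance from the TCP to the grasp point, in m); z points along the fingers, y is the line along which they close (so a half turn about z gives the same grasp; the last joint's range is limited). The gripper opens to 88 mm and grips with 3 to 60 N. Pads are 18 mm wide; open, the fingers measure 123 mm over their backs; the gripper's body (75 mm by 187 mm) begins 45 mm behind the grasp point.
Start: joints at [1.257, 0.689, -0.195, 1.565, 0.157, 0.902, -0.215], TCP at [0.213, -0.588, 0.239] pointing down, gripper open.
Joint ranges: [-3.01, 3.01], [-0.46, 2.08], [-1.47, 1.51], [0.13, 2.56], [-1, 4.14], [0.04, 2.09], [-2.66, 2.66]. Speed limits (rad/s): [2.57, 2.57, 3.14, 3.14, 3.14, 3.14, 3.14].

## Interface

Orientations are given as a unit quaternion [x, y, z, w].
In Python, from plant import r, cams gives the robot as it stands.
- The arm moves only by the shell command python3 -m pendant 'ROWS' [FORCE]. ROWS is JSON, a list of rows, each a list of 3 entries, a list of its own where there are three numbers: the closure, from -1 (fully open) to 1 (shut), then the shift along the tool's x, y, z in mm, then the turn, a rotation vector about the tool's x, y, z in degrees. A call has 1 to 8 rows; each row shifts and turns the commanded pose from where the row before left it, along the tool's axes as they then stand; what a row does not reach is not made up. A row lasts 1/8 s, in which the tool goes at most 62.5 mm and 10.7 degrees, less where a joint would pass 70% of its speed; a pose out of reach is approached as far as the arm can. A call with a gripper value outside its range is refused whole. The fingers move at their own pace and stop on an object; FORCE is the grip in N (left out, the last holds). Time passes only in rows, so rows that do not move let the fingers close. It gives the time, the measured TCP pose, the force, the opening and the grip force at its end, in the units of the state.
- r.get_state(): the state, without advancing time (a new reading comes with each control period).
- cams.snapshot(name): name is "side" or "top"; returns a dict with "img" (384x512x3 uint8, red, green, blue), "camera_matrix" (3x3 intrinsics, pixels), "camera_from_world" (4x4, takes a point from world to camera coordinates). Camera axes: x right, y up, looking along -z (the intrinsics and any distortion apply to the point x, -y, -z); pixel columns grow to the right and rows downward; lengths in m; the calibration is good to about 2 mm. A picture is of the moment at which its call begins. There is no depth.
- r.finish_job(): hands the job in; it is judged then, once.
The state is a dict: "clock": time; "q": joint angles; "qd": joint speeds; "joint_torque": joint torques, N m; "tool_pos": TCP position; "eef_rot": TCP orientation; "contact_force": force on the tool from outside, world axes, zero at the start; "moment": the same for the moment, N m; "opening": opening from 0.0 (shut) to 1.0 (fully open); "finger_force": force on a finger pad.
Only numpy, scipy, OpenCV 4.12 (cv2) and the standard library are available. Lean on these libraries where they do the work, as an engineer would, in place of code of your own. Each camera call takes 0.05 s, during which the arm holds its last target. There are 200 camera calls.

## Task

Take the hand tamper by its red grip and press down the two orange chokes that ride up in the grey bin, one in each lane, until all the chokes lie level in one layer on the bin floor. Press them with the tamper only, never with the gripper, then stand the tamper upright in the middle of its green mat and let go. Leave the other things on the bench where they are.

Things in the scene. Friction and masses are not known exactly. Their poses are not given: they have to be found in the camera images.
- bin: Grey open bin fixed to the bench, 139 (x) x 186 (y) x 63 mm tall; floor and walls 5 mm; origin under its centre, z up. A full-height 5 mm divider along y makes two lanes, each 62 mm wide and 176 mm long, centred on x = -33.5 mm (lane a) and x = +33.5 mm (lane b). Four chokes fit side by side in a lane with 16 mm to spare along y. Slick plastic, as the chokes are.
- rider_a: Orange choke: loose octagonal bar 56 mm long (its x, across the lane), 40 mm across flats, about 0.17 kg, in lane a. At first wedged up on the bevels of two blue ones at y = -28 mm in the bin, its top 8 mm above the rim. A straight push down (3 to 12 N) parts them and it drops 26 mm to the floor. Origin at its centre; on the floor that is 25 mm, its top 45 mm, above the bin's origin.
- rider_b: The other orange choke, alike in size and behaviour, riding up in lane b (x = +33.5 mm of the bin), at about y = +28 mm in the bin. Origin at its centre.
- tamper: Hand tamper, about 0.4 kg, upright on the mat: flat plate 48 (x) x 100 (y) x 10 mm, 22 mm stem to 80 mm, black round flange 60 mm wide from 80 to 86 mm, red square grip post 28 x 28 mm (faces along x and y) from 86 to 136 mm. Origin under the plate's centre, z up. Pinch the post from above, fingertips just over the flange. The plate enters a lane with its y along the bin's y.
- tamper_grip (a point): Centre of the tamper's red grip post, 111 mm above the underside of its plate.
- mat: Green mat fixed to the bench, 110 (its x) x 170 (its y) x 3 mm thick, the tamper's place; origin at the centre of its underside on the bench.
- choke_a1: Blue choke, same octagonal bar as the orange ones (56 mm long, 40 mm across flats, about 0.23 kg), lying level on the floor of lane a, at the start near y = -58 mm in the bin. Origin at its centre, 25 mm above the bin's origin.
- choke_a2: Blue choke, same octagonal bar as the orange ones (56 mm long, 40 mm across flats, about 0.23 kg), lying level on the floor of lane a, at the start near y = 2 mm in the bin. Origin at its centre, 25 mm above the bin's origin.
- choke_a3: Blue choke, same octagonal bar as the orange ones (56 mm long, 40 mm across flats, about 0.23 kg), lying level on the floor of lane a, at the start near y = 54 mm in the bin. Origin at its centre, 25 mm above the bin's origin.
- choke_b1: Blue choke, same octagonal bar as the orange ones (56 mm long, 40 mm across flats, about 0.23 kg), lying level on the floor of lane b, at the start near y = 58 mm in the bin. Origin at its centre, 25 mm above the bin's origin.
- choke_b2: Blue choke, same octagonal bar as the orange ones (56 mm long, 40 mm across flats, about 0.23 kg), lying level on the floor of lane b, at the start near y = -2 mm in the bin. Origin at its centre, 25 mm above the bin's origin.
- choke_b3: Blue choke, same octagonal bar as the orange ones (56 mm long, 40 mm across flats, about 0.23 kg), lying level on the floor of lane b, at the start near y = -54 mm in the bin. Origin at its centre, 25 mm above the bin's origin.
- board: Bystander: loose green circuit board 70 x 110 mm beyond the work area; origin under its centre.
- meter: Bystander: loose yellow multimeter 150 x 75 x 30 mm, to the right near the robot; origin under its centre.
- jar: Bystander: loose amber jar, 56 mm diameter, 85 mm tall, to the left near the robot; origin under its centre.
- spool: Bystander: loose metal solder reel, 60 mm diameter, 52 mm tall, to the left; origin under its centre.
- screwdriver: Bystander: loose screwdriver 170 mm long, lying to the right; origin under its centre.
Mind the look-alikes: they are no part of the job. What is shaped like the tamper but blue is not meant.

How it is judged:
By the outcome, as a careful person would: the job done as asked, in the order asked, and still so for the second after the job is handed in, with the robot touching nothing.
It also fails if it takes over 48 s, if anything falls off the work surface, if the arm or the gripper's body presses on something with over 40 N, if the wrist force passes 120 N, or if a joint passes its speed limit or range.

## Working session

There is one attempt and no reset: what is moved stays moved. The work goes in short steps, Python scripts to look and compute and a shell command to move; the robot and the scene stay as the last step left them, time stands still between calls to the robot, and variables do not carry over. Pictures are saved under pics/ and viewed, at most 10 in all, crops included, and the job is handed in when it is done.

```bash
ls; mkdir -p pics
python3 - <<'E'
from plant import r,cams
import cv2,numpy as np,pickle
S={}
for n in("top","side"):
    s=cams.snapshot(n);S[n]=s;cv2.imwrite(f"pics/{n}0.png",cv2.resize(s["img"][:,:,::-1],(800,600),interpolation=cv2.INTER_CUBIC))
    print(n,s["camera_matrix"],s["camera_from_world"],[k for k in s])
pickle.dump(S,open("s0.pkl","wb"))
print(r.get_state(),r.pinch_z)
E
```

```text
pics
top [[472.69179187   0.         248.00232293]
 [  0.         472.69179187 191.65593953]
 [  0.           0.           1.        ]] [[-2.19251591e-02 -9.99707900e-01  1.01686725e-02  1.01920362e-03]
 [ 9.88345523e-01 -2.01411762e-02  1.50888903e-01 -5.89894360e-01]
 [-1.50640019e-01  1.33584251e-02  9.88498425e-01 -1.44674895e+00]
 [ 0.00000000e+00  0.00000000e+00  0.00000000e+00  1.00000000e+00]] ['img', 'camera_matrix', 'camera_from_world']
side [[457.30067031   0.         255.74333223]
 [  0.         457.30067031 194.9219097 ]
 [  0.           0.           1.        ]] [[ 0.98317145 -0.18170721 -0.01887827 -0.56148446]
 [ 0.13460113  0.65064669  0.74735628 -0.13732912]
 [-0.12351694 -0.7373204   0.66415525 -1.61454347]
 [ 0.          0.          0.          1.        ]] ['img', 'camera_matrix', 'camera_from_world']
{'clock': 0.1, 'q': array([ 1.25681209,  0.68987433, -0.19456457,  1.56624058,  0.15730746,
        0.90250989, -0.2150908 ]), 'qd': array([ 0.00082698, -0.00197473,  0.00026588, -0.00223865, -0.00086411,
       -0.00065437,  0.00100044]), 'joint_torque': array([-4.57604678e-03, -5.28506970e+01, -1.27167564e+00, -1.53838277e+01,
       -5.24763926e-02,  1.96380155e-03,  7.44197996e-05]), 'tool_pos': array([ 0.21279449, -0.58705237,  0.23800731]), 'eef_rot': array([ 9.84907719e-01,  1.73078348e-01, -1.91434524e-04, -7.96114595e-04]), 'contact_force': array([-0.36075811, -0.092494  ,  0.03547846]), 'moment': array([ 0.0307975 , -0.02943188, -0.03932945]), 'finger_force': 0.0, 'opening': 1.0020467797314088} 0.0187
```

View pics/top0.png

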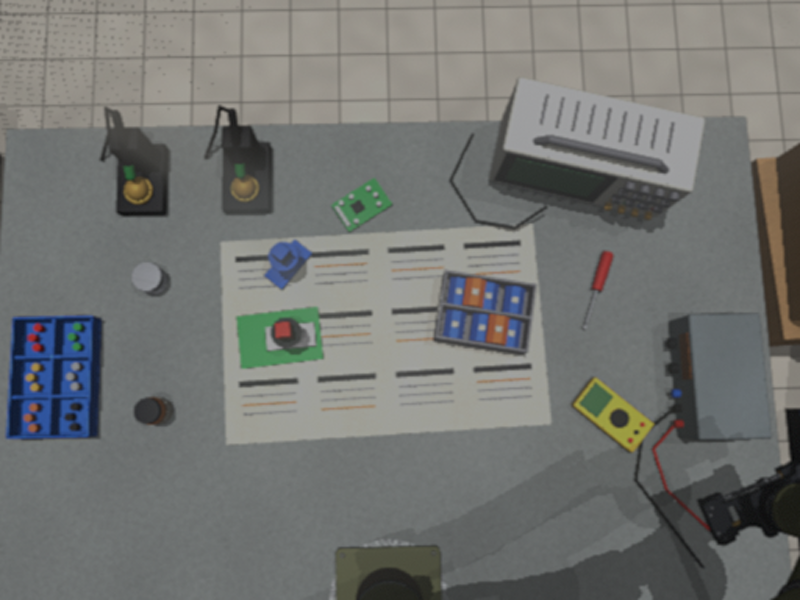

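View pics/side0.png

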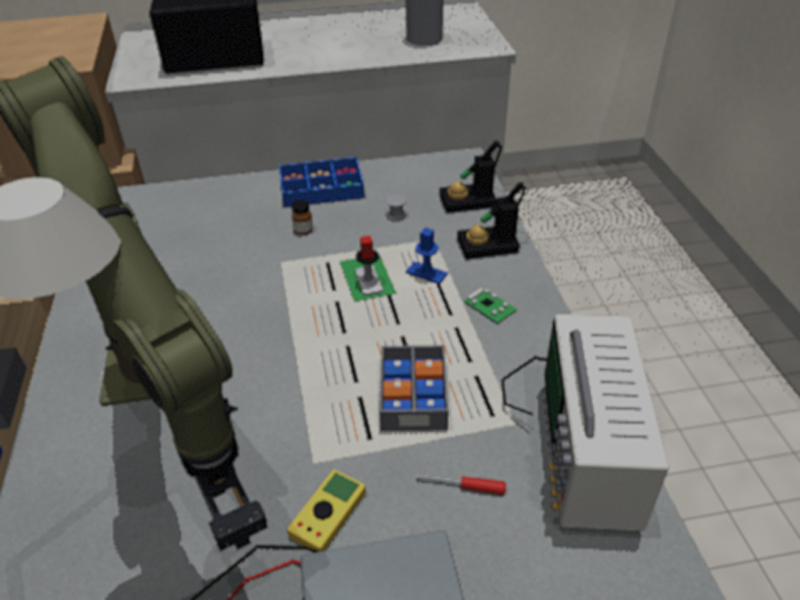

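The top view shows two tamper shapes: a red grip on the green mat at (283,330) and a blue one at (287,258). The red one fits, because it has the red grip and stands on the mat. The bin is at about (484,312). Next I confirm this in an enlarged crop and measure there.

Run:
```python
import cv2,numpy as np,pickle
S=pickle.load(open("s0.pkl","rb"))
t=S["top"]["img"][:,:,::-1]
a=cv2.resize(t[190:240,145:215],(400*7//7*1,286),interpolation=cv2.INTER_CUBIC)
# left: tamper crop x145..215,y190..240 ; right: bin x272..347,y168..230
a=cv2.resize(t[150:240,145:215],None,fx=5.6,fy=5.6,interpolation=cv2.INTER_CUBIC)
b=cv2.resize(t[160:240,275:347],None,fx=5.6,fy=5.6,interpolation=cv2.INTER_CUBIC)
o=np.zeros((600,800,3),np.uint8);o[:a.shape[0],:a.shape[1]]=a;o[:b.shape[0],395:395+b.shape[1]]=b[:,:405]
cv2.imwrite("pics/crop0.png",o)
```

```text
(no output)
```

View pics/crop0.png

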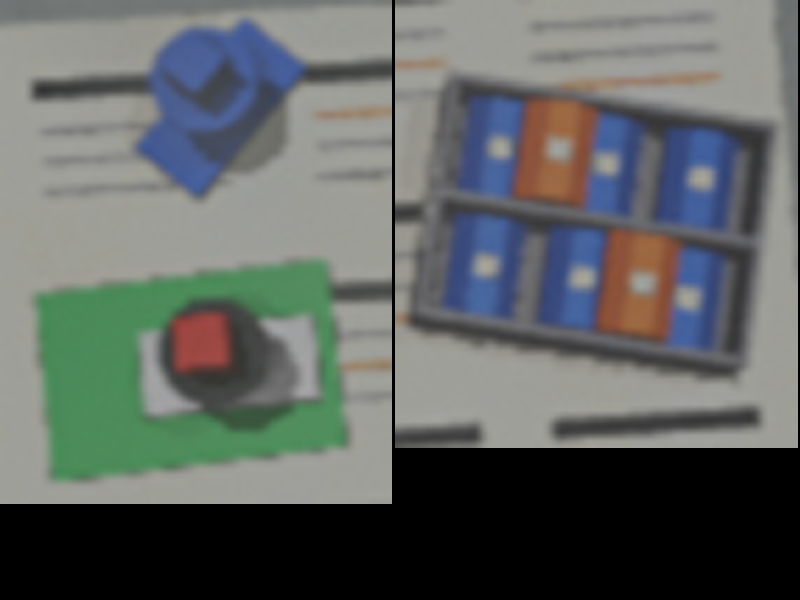

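The crop confirms it. The red square grip is at crop (201,342) on a metal plate on the mat, and the blue look-alike at (205,80) is not meant. The riders are at (559,150) and (643,283).

```bash
cat > h.py <<'E'
import numpy as np,pickle
from scipy.spatial.transform import Rotation as R
def ray(s,u,v):
    K=s["camera_matrix"];T=s["camera_from_world"]
    d=np.linalg.inv(K)@[u,v,1];d=np.array([d[0],-d[1],-d[2]])
    Rm=T[:3,:3];return -Rm.T@T[:3,3],Rm.T@d
def atz(s,u,v,z):
    c,d=ray(s,u,v);return c+d*(z-c[2])/d[2]
def proj(s,p):
    q=s["camera_from_world"]@[*p,1];k=s["camera_matrix"]@[q[0],-q[1],-q[2]];return k[:2]/k[2]
E
python3 - <<'E'
from h import *
import pickle
S=pickle.load(open("s0.pkl","rb"));t=S["top"]
def f(pts,z,x0,y0,X0=0):return np.array([atz(t,(X-X0+.5)/5.6-.5+x0,(Y+.5)/5.6-.5+y0,z) for X,Y in pts])
def rep(n,P):
    c=P.mean(0);e=[(P[(i+1)%4]-P[i])[:2] for i in range(4)]
    print(n,c.round(4),[f"{np.linalg.norm(v)*1e3:.0f}mm@{np.degrees(np.arctan2(v[1],v[0])):.1f}" for v in e])
rep("mat",f([(37,294),(327,262),(348,445),(53,480)],.003,145,150))
rep("plate",f([(138,332),(310,316),(322,400),(147,418)],.013,145,150))
rep("grip",f([(172,320),(226,312),(231,367),(175,372)],.139,145,150))
B=f([(452,75),(775,125),(740,370),(413,322)],.063,275,160,395);rep("bin",B)
Rr=f([(559,150),(643,283)],.071,275,160,395);print(Rr.round(4))
o=f([(501,149),(607,163),(702,178),(487,265),(583,278),(689,298)],.045,275,160,395);print(o.round(4))
for n,p in(("grip",f([(201,342)],.139,145,150)[0]),("r1",Rr[0]),("r2",Rr[1]),("binc",B.mean(0))):
    print(n,(proj(S["side"],p)*800/512).round(1))
E
```

```text
mat [0.5228 0.2122 0.003 ] ['168mm@-84.8', '107mm@-174.0', '169mm@95.6', '108mm@5.4']
plate [0.5232 0.1893 0.013 ] ['98mm@-85.8', '49mm@-172.3', '100mm@94.7', '50mm@6.1']
grip [0.5227 0.1889 0.139 ] ['28mm@-82.7', '29mm@-175.0', '29mm@93.9', '27mm@3.3']
bin [ 0.5591 -0.2046  0.063 ] ['183mm@-100.1', '139mm@169.0', '182mm@80.4', '141mm@-10.7']
[[ 0.5988 -0.1851  0.071 ]
 [ 0.5237 -0.2285  0.071 ]]
[[ 0.6043 -0.1558  0.045 ]
 [ 0.5951 -0.2154  0.045 ]
 [ 0.5854 -0.2687  0.045 ]
 [ 0.5385 -0.1455  0.045 ]
 [ 0.5301 -0.1992  0.045 ]
 [ 0.5176 -0.2582  0.045 ]]
grip [364.8 238.4]
r1 [427.9 363.5]
r2 [396.5 383.9]
binc [411.2 375.5]
```

```bash
cat >> h.py <<'E'
def go(x,y,z,yaw):
    "tool-axis shift mm and turn deg (rotvec, tool axes) from measured pose to target; tool x axis at yaw deg, pointing down"
    from plant import r
    st=r.get_state();Q=R.from_quat(st["eef_rot"])
    T=R.from_euler("z",yaw,degrees=True)*R.from_euler("x",180,degrees=True)
    print("t",round(st["clock"],2),"pos",st["tool_pos"].round(4),"F",st["contact_force"].round(1),"open",round(st["opening"],3),"grip",round(st["finger_force"],1))
    print("shift mm",(Q.inv().apply(np.array([x,y,z])-st["tool_pos"])*1e3).round(1),"turn",np.degrees((Q.inv()*T).as_rotvec()).round(2),"yaw-rel shift",(T.inv().apply(np.array([x,y,z])-st["tool_pos"])*1e3).round(1))
E
python3 -c "
from h import *
go(.523,.189,.23,5)"
```

```text
t 0.1 pos [ 0.2128 -0.5871  0.238 ] F [-0.4 -0.1  0. ] open 1.002 grip 0.0
shift mm [ 556.2 -623.8    9. ] turn [-0.09  0.02 14.93] yaw-rel shift [ 376.7 -746.1    8. ]
```

```bash
python3 -m pendant '[[-1,[42,-32,0],[0,0,0]],[-1,[42,-32,0],[0,0,0]],[-1,[42,-32,0],[0,0,0]],[-1,[42,-32,0],[0,0,0]],[-1,[42,-32,0],[0,0,0]],[-1,[42,-32,0],[0,0,0]],[-1,[42,-32,0],[0,0,0]],[-1,[42,-32,0],[0,0,0]]]'; python3 -c "
from h import *
go(.523,.189,.23,5)"
```

```text
clock: 1.1
tool_pos: [0.4423, -0.2309, 0.2386]
eef_rot: [0.985, 0.173, -0.0, -0.0]
contact_force: [0.7, -1.2, -0.5]
opening: 1.002
finger_force: 0.0
t 1.1 pos [ 0.4423 -0.2309  0.2386] F [ 0.7 -1.2 -0.5] open 1.002 grip 0.0
shift mm [ 219.  -367.2    8.5] turn [-1.000e-02  2.000e-02  1.492e+01] yaw-rel shift [ 117.  -411.2    8.6]
```

```bash
python3 -m pendant '[[-1,[27,-46,0],[0,0,0]],[-1,[27,-46,0],[0,0,0]],[-1,[27,-46,0],[0,0,0]],[-1,[27,-46,0],[0,0,0]],[-1,[27,-46,0],[0,0,0]],[-1,[27,-46,0],[0,0,0]],[-1,[27,-46,0],[0,0,0]],[-1,[27,-46,0],[0,0,0]]]' >/dev/null;python3 -m pendant '[[-1,[0,0,0],[0,0,7.5]],[-1,[0,0,0],[0,0,7.4]],[-1,[0,0,0],[0,0,0]]]' >/dev/null; python3 -c "
from h import *
go(.523,.189,.15,5)"
python3 - <<'E'
from plant import cams
import cv2,pickle,numpy as np
S={n:cams.snapshot(n) for n in("top","side")};pickle.dump(S,open("s1.pkl","wb"))
a=cv2.resize(S["top"]["img"][150:250,140:220,::-1],None,fx=5,fy=5,interpolation=cv2.INTER_CUBIC)
b=cv2.resize(S["side"]["img"][110:210,195:275,::-1],None,fx=5,fy=5,interpolation=cv2.INTER_CUBIC)
cv2.imwrite("pics/c1.png",np.hstack([a,b]))
E
```

```text
t 2.48 pos [0.519  0.1872 0.2384] F [-0.3  0.2  0.3] open 0.999 grip 0.0
shift mm [ 4.2 -1.5 88.4] turn [0.04 0.04 0.12] yaw-rel shift [ 4.2 -1.4 88.4]
```

View pics/c1.png

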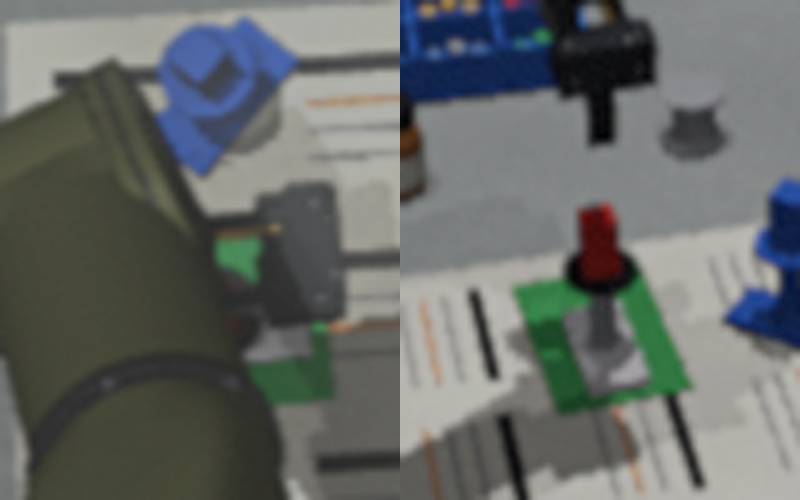

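The side view shows the finger at crop (600,140), directly above the red post at (598,230). I now descend and close.

```bash
python3 -m pendant '[[-1,[4,-1.5,20],[0,0,0]],[-1,[0,0,40],[0,0,0]],[-1,[0,0,40],[0,0,0]],[-1,[0,0,25],[0,0,0]],[-1,[0,0,15],[0,0,0]],[-1,[0,0,5.5],[0,0,0]],[-1,[0,0,0],[0,0,0]]]';  python3 -c "
from h import *
go(.523,.189,.093,5)"
python3 -m pendant '[[1,[0,0,0],[0,0,0]],[1,[0,0,0],[0,0,0]],[1,[0,0,0],[0,0,0]],[1,[0,0,0],[0,0,0]],[1,[0,0,0],[0,0,0]],[1,[0,0,0],[0,0,0]]]' 50
```

```text
clock: 3.45
tool_pos: [0.5235, 0.1891, 0.0936]
eef_rot: [0.999, 0.044, 0.0, -0.0]
contact_force: [0.9, -0.5, 0.1]
opening: 0.997
finger_force: 0.0
t 3.45 pos [0.5235 0.1891 0.0936] F [ 0.9 -0.5  0.1] open 0.997 grip 0.0
shift mm [-0.5  0.1  0.6] turn [-0.01 -0.04  0.04] yaw-rel shift [-0.5  0.1  0.6]
clock: 4.2
tool_pos: [0.5231, 0.189, 0.0932]
eef_rot: [0.999, 0.044, -0.0, 0.0]
contact_force: [-1.3, -0.3, -0.3]
opening: 0.339
finger_force: 0.0
```

```bash
python3 -m pendant '[[1,[0,0,0],[0,0,0]],[1,[0,0,0],[0,0,0]],[1,[0,0,-5],[0,0,0]],[1,[0,0,-20],[0,0,0]],[1,[0,0,-35],[0,0,0]],[1,[0,0,-40],[0,0,0]],[1,[0,0,-20],[0,0,0]],[1,[0,0,0],[0,0,0]]]';  python3 -c "
from h import *
go(.598,-.184,.213,-10)"
```

```text
clock: 5.2
tool_pos: [0.5239, 0.1891, 0.2146]
eef_rot: [0.999, 0.044, 0.001, -0.0]
contact_force: [-0.7, -0.2, -2.9]
opening: 0.314
finger_force: 50.0
t 5.2 pos [0.5239 0.1891 0.2146] F [-0.7 -0.2 -2.9] open 0.314 grip 50.0
shift mm [ 41.3 378.1   1.4] turn [-0.06 -0.16 15.01] yaw-rel shift [137.8 354.5   1.6]
```

```bash
python3 -m pendant '[[1,[2,15,0],[0,0,0]],[1,[4,35,0],[0,0,0]],[1,[5,45,0],[0,0,0]],[1,[5,45,0],[0,0,0]],[1,[5,45,0],[0,0,0]],[1,[5,45,0],[0,0,0]],[1,[5,45,0],[0,0,0]],[1,[5,45,0],[0,0,0]]]' >/dev/null
python3 -m pendant '[[1,[4,35,0],[0,0,0]],[1,[1,23,0],[0,0,0]],[1,[0,0,0],[0,0,5]],[1,[0,0,0],[0,0,5]],[1,[0,0,0],[0,0,5]],[1,[0,0,0],[0,0,0]],[1,[0,0,0],[0,0,0]]]';  python3 -c "
from h import *
go(.598,-.184,.175,-10)"
python3 - <<'E'
from plant import cams
import cv2,pickle,numpy as np
S={n:cams.snapshot(n) for n in("top","side")};pickle.dump(S,open("s2.pkl","wb"))
a=cv2.resize(S["top"]["img"][150:250,265:345,::-1],None,fx=5,fy=5,interpolation=cv2.INTER_CUBIC)
b=cv2.resize(S["side"]["img"][185:285,225:305,::-1],None,fx=5,fy=5,interpolation=cv2.INTER_CUBIC)
cv2.imwrite("pics/c2.png",np.hstack([a,b]))
E
```

```text
clock: 7.08
tool_pos: [0.5967, -0.1837, 0.2127]
eef_rot: [0.996, -0.086, -0.001, -0.0]
contact_force: [0.4, 0.1, -2.7]
opening: 0.314
finger_force: 50.0
t 7.08 pos [ 0.5967 -0.1837  0.2127] F [ 0.4  0.1 -2.7] open 0.314 grip 50.0
shift mm [ 1.4  0.1 37.7] turn [-0.01  0.07  0.14] yaw-rel shift [ 1.3  0.1 37.7]
```

View pics/c2.png

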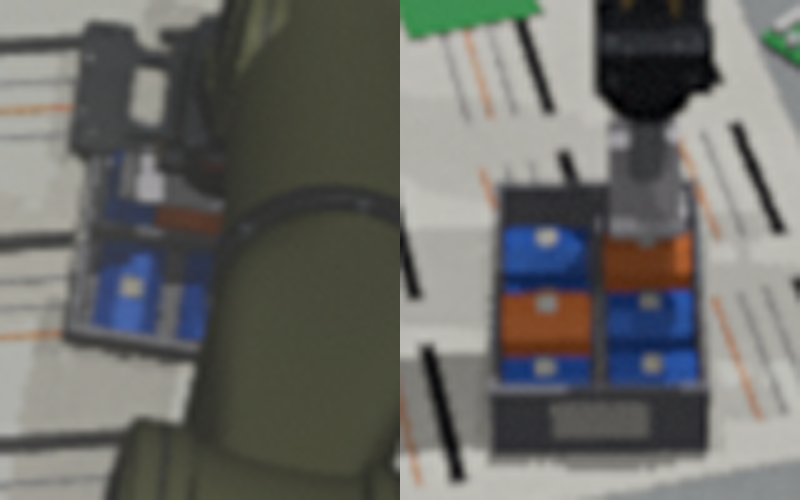

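The plate, at side crop (610–688, 238), hangs over lane b (605–697) with the orange rider under it. I press down.

```bash
python3 -c "
from h import *
S=pickle.load(open('s2.pkl','rb'))['side']
e=np.array([.174,.985])
for c in (-50,):
  p=np.array([.5967,-.1837])+e*c/1e3
  print(proj(S,[*p,.123]),'seen 274.6 232.6')"
python3 -m pendant '[[1,[0,0,15],[0,0,0]],[1,[0,0,20],[0,0,0]],[1,[0,0,8],[0,0,0]],[1,[0,0,4],[0,0,0]],[1,[0,0,4],[0,0,0]],[1,[0,0,3],[0,0,0]]]'
```

```text
[273.80512086 232.50407258] seen 274.6 232.6
clock: 7.92
tool_pos: [0.5978, -0.1842, 0.1598]
eef_rot: [0.996, -0.087, 0.001, 0.0]
contact_force: [-1.3, -0.1, 0.2]
opening: 0.316
finger_force: 50.0
```

Contact has been made: the force went from −2.7 to about +0.2. I continue gently.

```bash
for i in 1 2; do python3 -m pendant '[[1,[0,0,3],[0,0,0]],[1,[0,0,3],[0,0,0]],[1,[0,0,3],[0,0,0]]]' | egrep 'pos|contact|clock'; done
```

```text
clock: 8.3
tool_pos: [0.5973, -0.1839, 0.1502]
contact_force: [-0.0, -0.8, -3.3]
clock: 8.68
tool_pos: [0.5969, -0.1838, 0.1407]
contact_force: [0.5, -0.2, -3.6]
```

```bash
for i in 1 2 3; do python3 -m pendant '[[1,[0,0,1.5],[0,0,0]],[1,[0,0,1.5],[0,0,0]]]' | egrep 'pos|contact|clock'; done
```

```text
clock: 8.93
tool_pos: [0.5972, -0.1839, 0.1381]
contact_force: [0.6, 0.8, -3.5]
clock: 9.18
tool_pos: [0.5972, -0.184, 0.1352]
contact_force: [0.1, 0.2, -3.7]
clock: 9.43
tool_pos: [0.5975, -0.1839, 0.1349]
contact_force: [-5.9, 3.6, 22.5]
```

The tamper stopped firmly at z = 0.135, the level of a single layer. I lift and look.

```bash
python3 -m pendant '[[1,[0,0,-8],[0,0,0]],[1,[0,0,-25],[0,0,0]],[1,[0,0,-35],[0,0,0]],[1,[0,0,-10],[0,0,0]],[1,[0,0,0],[0,0,0]]]' | egrep 'pos|contact|clock'
python3 -c "
from h import *
go(.522,-.227,.212,-10)"
python3 - <<'E'
from plant import cams
import cv2,pickle,numpy as np
S={n:cams.snapshot(n) for n in("side",)};pickle.dump(S,open("s3.pkl","wb"))
b=cv2.resize(S["side"]["img"][185:285,215:315,::-1],None,fx=6,fy=6,interpolation=cv2.INTER_CUBIC)
cv2.imwrite("pics/c3.png",b)
E
```

```text
clock: 10.05
tool_pos: [0.5972, -0.184, 0.2102]
contact_force: [-0.4, -0.3, -3.3]
t 10.05 pos [ 0.5972 -0.184   0.2102] F [-0.4 -0.3 -3.3] open 0.313 grip 50.0
shift mm [-66.6  55.4  -1.8] turn [ 0.01 -0.03  0.03] yaw-rel shift [-66.6  55.4  -1.8]
```

View pics/c3.png

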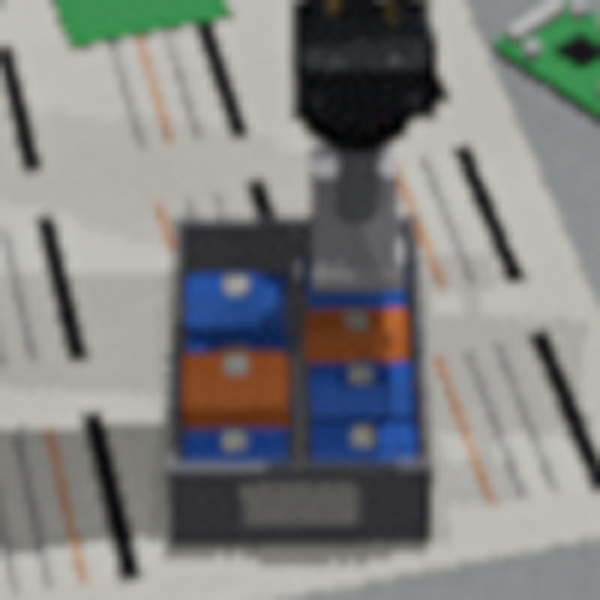

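Rider b, at crop (355,320), now lies level with its blue neighbours. I go on to rider a at (235,385).

```bash
python3 -m pendant '[[1,[-15,12,0],[0,0,0]],[1,[-25,20,0],[0,0,0]],[1,[-19,16,0],[0,0,0]],[1,[-8,7.5,0],[0,0,0]],[1,[0,0,0],[0,0,0]],[1,[0,0,0],[0,0,0]]]' | egrep 'pos|contact|clock'
python3 -m pendant '[[1,[0,0,12],[0,0,0]],[1,[0,0,20],[0,0,0]],[1,[0,0,8],[0,0,0]],[1,[0,0,4],[0,0,0]],[1,[0,0,3],[0,0,0]]]'| egrep 'pos|contact|clock'
for i in 1 2 3; do python3 -m pendant '[[1,[0,0,3],[0,0,0]],[1,[0,0,3],[0,0,0]]]' | egrep 'pos|contact|clock'; done
```

```text
clock: 10.85
tool_pos: [0.5228, -0.226, 0.21]
contact_force: [0.6, 0.6, -3.7]
clock: 11.48
tool_pos: [0.5219, -0.227, 0.1633]
contact_force: [1.1, -0.1, -3.9]
clock: 11.72
tool_pos: [0.5222, -0.2272, 0.1578]
contact_force: [-0.6, 0.6, -0.0]
clock: 11.98
tool_pos: [0.5218, -0.227, 0.1513]
contact_force: [-0.8, 0.1, -3.1]
clock: 12.22
tool_pos: [0.5211, -0.2268, 0.1446]
contact_force: [0.6, 0.2, -2.8]
```

```bash
python3 -m pendant '[[1,[0,0,3],[0,0,0]],[1,[0,0,3],[0,0,0]]]' | egrep 'pos|contact|clock'; for i in 1 2; do python3 -m pendant '[[1,[0,0,1.5],[0,0,0]],[1,[0,0,1.5],[0,0,0]]]' | egrep 'pos|contact|clock'; done
```

```text
clock: 12.48
tool_pos: [0.5214, -0.227, 0.1389]
contact_force: [0.5, -0.1, -3.8]
clock: 12.72
tool_pos: [0.5216, -0.227, 0.1362]
contact_force: [-0.3, -0.2, -2.7]
clock: 12.98
tool_pos: [0.5218, -0.227, 0.1349]
contact_force: [-3.2, 2.9, 20.4]
```

```bash
python3 -m pendant '[[1,[0,0,-8],[0,0,0]],[1,[0,0,-25],[0,0,0]],[1,[0,0,-35],[0,0,0]],[1,[0,0,-12],[0,0,0]],[1,[0,0,0],[0,0,0]]]' | egrep 'pos|contact|clock'
python3 -c "
from h import *
go(.523,.212,.212,5.4)"
```

```text
clock: 13.6
tool_pos: [0.5218, -0.2271, 0.2135]
contact_force: [-0.7, -0.1, -3.9]
t 13.6 pos [ 0.5218 -0.2271  0.2135] F [-0.7 -0.1 -3.9] open 0.315 grip 50.0
shift mm [ -74.8 -432.6    1.3] turn [  0.02  -0.07 -15.37] yaw-rel shift [  42.5 -437.     1.5]
```

```bash
python3 -m pendant '[[1,[-3,-15,0],[0,0,0]],[1,[-6,-35,0],[0,0,0]],[1,[-8,-45,0],[0,0,0]],[1,[-8,-45,0],[0,0,0]],[1,[-8,-45,0],[0,0,0]],[1,[-8,-45,0],[0,0,0]],[1,[-8,-45,0],[0,0,0]],[1,[-8,-45,0],[0,0,0]]]' >/dev/null
python3 -m pendant '[[1,[-8,-45,0],[0,0,0]],[1,[-7,-40,0],[0,0,0]],[1,[-3,-27,0],[0,0,0]],[1,[0,0,0],[0,0,-5]],[1,[0,0,0],[0,0,-5]],[1,[0,0,0],[0,0,-5.4]],[1,[0,0,0],[0,0,0]]]' | egrep 'pos|contact|clock'
python3 -c "
from h import *
go(.523,.212,.12,5.4)"
python3 - <<'E'
from plant import cams
import cv2,pickle,numpy as np
S={n:cams.snapshot(n) for n in("top","side")};pickle.dump(S,open("s4.pkl","wb"))
a=cv2.resize(S["top"]["img"][160:240,267:347,::-1],None,fx=5,fy=5,interpolation=cv2.INTER_CUBIC)
b=cv2.resize(S["side"]["img"][120:200,195:275,::-1],None,fx=5,fy=5,interpolation=cv2.INTER_CUBIC)
cv2.imwrite("pics/c4.png",np.hstack([a,b]))
E
```

```text
clock: 15.48
tool_pos: [0.5209, 0.2122, 0.2119]
contact_force: [0.3, 0.5, -3.9]
t 15.47 pos [0.5209 0.2122 0.2119] F [ 0.3  0.5 -3.9] open 0.314 grip 50.0
shift mm [ 2.3  0.3 91.9] turn [0.01 0.17 0.04] yaw-rel shift [ 2.   0.4 91.9]
```

View pics/c4.png

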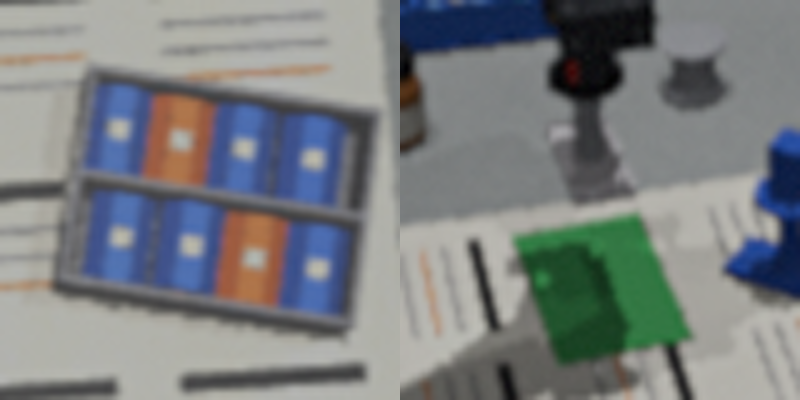

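In the top crop, both lanes hold four level chokes, with the orange ones at (180,140) and (254,258). The tamper hangs over the mat. I set it down.

```bash
python3 -m pendant '[[1,[2,0,20],[0,0,0]],[1,[0,0,35],[0,0,0]],[1,[0,0,35],[0,0,0]],[1,[0,0,15],[0,0,0]],[1,[0,0,7],[0,0,0]],[1,[0,0,3],[0,0,0]],[1,[0,0,0],[0,0,0]]]' | egrep 'pos|contact|clock'
for i in 1 2; do python3 -m pendant '[[1,[0,0,1],[0,0,0]],[1,[0,0,0.5],[0,0,0]]]' | egrep 'pos|contact|clock'; done
python3 -c "
from h import *
go(.523,.212,.093,5.4)"
```

```text
clock: 16.45
tool_pos: [0.525, 0.2119, 0.0989]
contact_force: [0.4, 0.3, -3.3]
clock: 16.7
tool_pos: [0.5247, 0.2117, 0.0971]
contact_force: [-0.2, 0.5, -2.8]
clock: 16.95
tool_pos: [0.5245, 0.2117, 0.0952]
contact_force: [-0.3, -0.4, -3.7]
t 16.95 pos [0.5245 0.2117 0.0952] F [-0.3 -0.4 -3.7] open 0.313 grip 50.0
shift mm [-1.4 -0.5  2.2] turn [ 0.   -0.    0.03] yaw-rel shift [-1.4 -0.5  2.2]
```

```bash
for i in 1 2; do python3 -m pendant '[[1,[-0.5,0,1],[0,0,0]],[1,[0,0,0.3],[0,0,0]]]' | egrep 'pos|contact|clock'; done
```

```text
clock: 17.2
tool_pos: [0.5238, 0.2116, 0.0938]
contact_force: [0.0, 0.3, -3.7]
clock: 17.45
tool_pos: [0.5237, 0.2117, 0.093]
contact_force: [-0.7, 1.0, 3.4]
```

Resting on the mat. I open, retreat upward and check.

```bash
python3 -m pendant '[[0.2,[0,0,0],[0,0,0]],[0,[0,0,0],[0,0,0]],[-0.5,[0,0,0],[0,0,0]],[-1,[0,0,0],[0,0,0]],[-1,[0,0,0],[0,0,0]],[-1,[0,0,0],[0,0,0]],[-1,[0,0,0],[0,0,0]]]' | egrep 'pos|open|contact|clock'
python3 -m pendant '[[-1,[0,0,-15],[0,0,0]],[-1,[0,0,-40],[0,0,0]],[-1,[0,0,-50],[0,0,0]],[-1,[0,0,-40],[0,0,0]],[-1,[0,30,0],[0,0,0]],[-1,[0,50,0],[0,0,0]],[-1,[0,50,0],[0,0,0]],[-1,[0,50,0],[0,0,0]]]' | egrep 'pos|open|contact|clock'
python3 -m pendant '[[-1,[0,50,0],[0,0,0]],[-1,[0,30,0],[0,0,0]],[-1,[0,0,0],[0,0,0]]]' | egrep 'pos|clock'
python3 - <<'E'
from plant import cams
import cv2,pickle,numpy as np
S={n:cams.snapshot(n) for n in("top","side")};pickle.dump(S,open("s5.pkl","wb"))
a=cv2.resize(S["top"]["img"][150:240,145:215,::-1],None,fx=5.6,fy=5.6,interpolation=cv2.INTER_CUBIC)
b=cv2.resize(S["side"]["img"][60:350,100:450,::-1],(400,331))
o=np.zeros((504,800,3),np.uint8);o[:,:392]=a;o[:331,400:]=b
cv2.imwrite("pics/c5.png",o)
E
```

```text
clock: 18.32
tool_pos: [0.5235, 0.2116, 0.0926]
contact_force: [-0.6, -0.4, 0.1]
opening: 0.999
clock: 19.32
tool_pos: [0.5406, 0.0309, 0.2388]
contact_force: [-0.1, 0.6, 0.0]
opening: 0.999
clock: 19.7
tool_pos: [0.548, -0.0506, 0.2386]
```

View pics/c5.png

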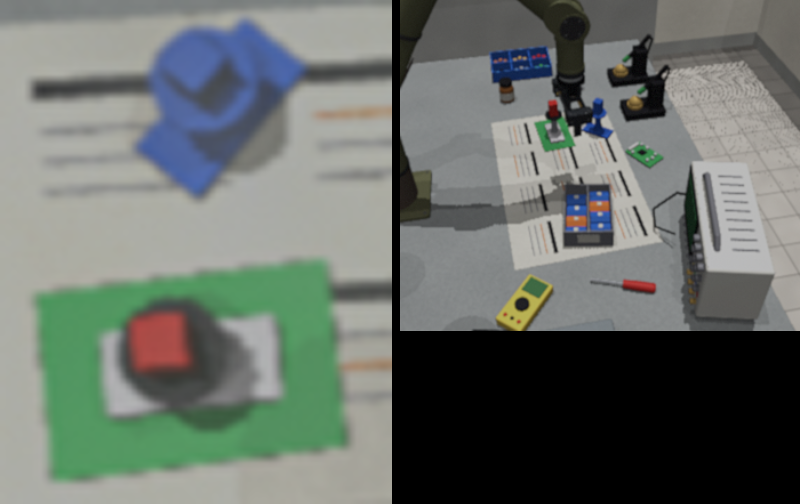

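The tamper stands upright with its plate centred at crop (192,366), against the mat centre at (191,370). The blue look-alike and the bystanders in view are where they were. I hand the job in.

```bash
python3 -c "
from plant import r
print(r.finish_job())"
```

```text
the job is handed in; nothing more can be done
None
```

I pressed both orange chokes down with the tamper, so all eight chokes lie level, then stood the tamper upright in the middle of its mat, let go, and handed the job in after about 20 s on the robot's clock.

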